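Put the sample away and close the sticky sliding cover of the bench store

TASK

Stand the lidded sample jar upright on the cork mat inside the bench store and let go of it. Then close the store's sticky sliding cover by pushing its two end tabs in turn, a little at a time so that it does not skew and jam, never shoving hard; when it is closed, press the left end firmly home against its rubber stop, then the right end, and leave it fully shut at both ends. Leave the other bottles and things as they are.

Things in the scene. Friction and masses are not known exactly. Their poses are not given: they have to be found in the camera images.
- jar_mid (a point): centre (half-way up, z 40 mm above its foot) of the lidded sample jar that stands on the bench beside the store: glass body 40 mm across and 58 mm tall, steel lid 44 mm across on top of it, 80 mm tall in all, 120 g; its z axis points up.
- mat_center (a point): centre of the round cork mat, 56 mm across and 4 mm thick, lying on the floor of the store's well: the jar's place. The mat's top is 10 mm above the bench, so the standing jar's centre is 50 mm above the bench and its top at 90 mm.
- store: low grey bench store, fixed; origin at bench level; x points away from the robot along the track (the way the cover closes), y left, z up. Spans x -115 to +105 mm, y -181 to +181 mm. Side and far walls 113 mm high, 18 mm thick; the side walls have lips reaching 11 mm inwards over the cover's edges. Near part (x below 0): solid deck 97 mm high. Far part: open well.
- well (a point): centre of the floor of the store's open well, 6 mm above the bench, axes like the store's. The well spans 87 mm in x and 325 mm in y. Two small bottles and the cork mat stand in it in a row along y about 100 mm apart; which is in which place changes.
- panel: aluminium sliding cover, 100 mm (x) by 320 mm (y) by 8 mm, hollow, 0.42 kg, loose in the grooves of the two side rails; origin at the centre of its underside, 98 mm above the bench, axes like the store's. It starts parked over the deck, leaving about 60 mm of the well open; closed, its origin is at x = +23 to +33 mm in the store's frame. More than 25 N of push damages it.
- tab_left (a point): centre of the left (+y) black push tab, a block 12 mm (x) by 36 mm (y) by 32 mm tall, standing on the cover 35 mm behind (-x) and 125 mm left of the cover's centre; its centre is 122 mm above the bench, top 138 mm, foot 106 mm; axes move with the cover. To be pushed on its near face, from the robot's side.
- tab_right (a point): centre of the right (-y) tab, mirror image of the left. The rails are sticky, with 2.5 mm play at each side: pushed at one end only, that end runs ahead a centimetre or so until the cover is skewed by about 0.05 rad and jams hard; pushing the other end frees it. Free sliding takes about 2 to 7 N at a tab.
- end_left (a point): point on the cover's far edge, 50 mm ahead and 130 mm left of the cover's centre, half-way up the edge. It meets the left rubber stop, a 6 x 30 x 10 mm pad on an adjusting screw in the far wall: the pad's face is somewhere between x = +73 and +83 mm in the store's frame, set differently each time and at each side and not measured, so it is found by feel.
- end_right (a point): the same point at the right end, 130 mm right of the cover's centre; it meets the right stop, set on its own. A stop gives way 0.5 mm per 10 N. To seat an end, bring it slowly to its stop (a bump at speed exceeds 25 N) and keep a firm push of about 12 to 16 N on its tab for a moment (half a second is plenty). An end at its stop advances no further though the cover is not skewed.
- stock_a: small brown-glass bottle with a white cap, 34 mm across and 78 mm tall, standing in the store (bystander); origin at the centre of its underside.
- stock_b: small white bottle with a blue cap, 34 mm across and 78 mm tall, standing in the store (bystander); origin at the centre of its underside.
- beaker: empty glass beaker, 68 mm across and 85 mm tall, on the bench beside the store (bystander); origin at the centre of its underside.
Not all that is in view belongs to the job. Leave any green or pink look-alike of the part that bears jar_mid alone.

How it is judged:
On the way, in this order (a step that is already met when the one before it is completed fails the run):
1. the jar stands upright on the cork mat in the store, let go (horizontal distance between jar_mid and mat_center below 0.015 m and angle between jar_mid's own z axis and vertical below 0.15 rad and z of jar_mid in the frame of store below 0.056 m and contact force between the fingers and jar below 0.1 N), for 0.2 s.
2. the cover's left end is pressed home on its stop with more than 2 N (contact force between panel and stop_left above 2 N), for 0.1 s.
3. then its right end is pressed home on its stop with more than 2 N (contact force between panel and stop_right above 2 N), for 0.1 s.
At the end, for the whole second after the job is handed in: The jar stands upright (within 0.15 rad) on the cork mat, its axis within 15 mm of the mat's centre; the cover is shut and at rest with both ends within 3 mm of their stops (horizontal distance between jar_mid and mat_center below 0.015 m and angle between jar_mid's own z axis and vertical below 0.15 rad and z of jar_mid in the frame of store below 0.056 m and x of end_left in the frame of stop_left_face above -0.003 m and x of each of end_left, end_right in the frame of store above 0.07 m and x of end_right in the frame of stop_right_face above -0.003 m and linear speed of panel below 0.01 m/s); the robot touches nothing.
It fails at once if the robot pushes the cover with more than 25 N (contact force between any of the fingers, the arm and panel above 25 N).
It fails at once if another bottle or thing is shifted by more than 20 mm or tipped over (distance of any of stock_a, stock_b, beaker, brown, reagent, syrup, dish, phone from where it was at the start of the episode above 0.02 m or angle between any of stock_a, stock_b, beaker, brown, reagent, syrup, dish, phone's own z axis and vertical above 0.5 rad).
It also fails if it takes over 72 s, if anything falls off the work surface, if the arm or the gripper's body presses on something with over 40 N, if the wrist force passes 120 N, or if a joint passes its speed limit or range.

ROBOT

A 6-joint arm with a two-finger parallel gripper is mounted at the origin on the work surface. World frame = base frame: x ahead of the robot, y to its left, z up, the work surface at z = 0. Lengths are in m, angles in rad, forces in N, time in s.
With the tool pointing down it reaches from about 0.35 to 0.85 m from the base axis. Payload 8.1 kg.
Tool frame: the origin (TCP) lies at the very end of the fingers, on their centre line; the grasp point (between the pads) lies 19 mm behind it; z points along the fingers, y is the line along which they close (so a half turn about z gives the same grasp; the last joint's range is limited). The gripper opens to 93 mm and grips with 3 to 60 N. Pads are 15 mm wide; open, the fingers measure 128 mm over their backs; the gripper's body (75 mm by 188 mm) begins 65 mm behind the grasp point.
Start: joints at [1.033, 0.13, 1.488, -0, 1.523, -0.085], TCP at [0.262, 0.54, 0.192] pointing down, gripper open.
Joint ranges: [-2.96, 2.96], [-0.89, 2.26], [0.02, 2.5], [-1.34, 4.48], [0, 2.73], [-2.66, 2.66]. Speed limits (rad/s): [2.39, 2.39, 2.79, 3.14, 3.14, 3.14].

INTERFACE

Orientations are given as a rotation vector (axis times angle).
In Python, from plant import read_state, eyes, workorder gives the robot as it stands. The module is installed in compiled form; this text tells all that it offers.
- The arm moves only by the tool play_rows, never from a script. Its argument "targets" is one flat list of numbers, 4 for each row, row after row: the shift along the tool's x, y, z in cm, then the turn about the tool's z in degrees. In form: [dx, dy, dz, roll, dx, dy, dz, roll, ...]. A call has 1 to 8 rows; each row is the pose to reach, as a shift and turn from the pose commanded when the call began, along the tool's axes at that moment; what a row does not reach only later rows make up. A row lasts 1/12 s, in which the tool goes at most 41.7 mm and 7.16 degrees, less where a joint would pass 70% of its speed; a pose out of reach is approached as far as the arm can. A call with a gripper value outside its range is refused whole. "grip" is the finger opening in cm, from 0 to 9.3, set as the call begins (left out, the last holds). The fingers move at their own pace and stop on an object; "grip_force" is the grip in N (left out, the last holds). Time passes only in rows, so rows that repeat a pose let the fingers close. It gives the time, the measured TCP pose, the force, the opening and the grip force at its end, in the units of the state.
- read_state(): the state, without advancing time (a new reading comes with each control period).
- eyes.read_camera(name): name is "scene" or "top"; returns a dict with "image" (384x512x3 uint8, red, green, blue), "vfov" (degrees; the focal length in pixels is half the picture's height over the tangent of half this angle, whatever the lens; pixels are square), "cx", "cy" (the principal point, pixels), "k1" (the pictures are not rectified: a ray, as slopes to the right and down, at radius r is drawn at 1 + k1 r^2 times it, then the intrinsics apply), "cam_to_world" (4x4, takes a point from camera to world coordinates). Camera axes: x right, y up, looking along -z (the intrinsics and any distortion apply to the point x, -y, -z); pixel columns grow to the right and rows downward; lengths in m; the calibration is good to about 2 mm. A picture is of the moment at which its call begins. There is no depth.
- workorder.close_job(): hands the job in; it is judged then, once.
The state is a dict: "t": time; "q": joint angles; "dq": joint speeds; "joint_torque": joint torques, N m; "tool_pos": TCP position; "orientation": TCP orientation; "force": force on the tool from outside, world axes, zero at the start; "wrist_torque": the same for the moment, N m; "opening": finger opening in m; "gripper_force": force on a finger pad.
Only numpy, scipy, OpenCV 4.12 (cv2) and the standard library are available. Lean on these libraries where they do the work, as an engineer would, in place of code of your own. Each camera call takes 0.05 s, during which the arm holds its last target. There are 200 camera calls.

## Working session

There is one attempt and no reset: what is moved stays moved. The work goes in short steps, Python scripts to look and compute and a tool call to move; the robot and the scene stay as the last step left them, time stands still between calls to the robot, and variables do not carry over. Pictures are saved under pics/ and viewed, at most 10 in all, crops included, and the job is handed in when it is done.

Besides the shell and the picture viewer there is one more tool, called after ">>>" by a JSON object that holds its "op" and its "data". play_rows: Moves the arm, as the interface text tells. Its arguments: {"type":"object","properties":{"targets":{"type":"array"},"grip":{"type":"number"},"grip_force":{"type":"number"}},"required":["targets"]}

```bash
mkdir -p pics
cat > h.py <<'E'
import numpy as np, cv2
from plant import read_state, eyes, workorder
from scipy.spatial.transform import Rotation as R
def cam(n):
    c=eyes.read_camera(n); return c
def ray(c,u,v):
    f=c["image"].shape[0]/2/np.tan(np.radians(c["vfov"])/2)
    d=np.array([(u-c["cx"])/f,(v-c["cy"])/f]); s=d.copy()
    for _ in range(30): s=d/(1+c["k1"]*(s@s))
    M=np.array(c["cam_to_world"]); return M[:3,3],M[:3,:3]@np.array([s[0],-s[1],-1])
def onz(c,u,v,z):
    o,d=ray(c,u,v); return o+d*(z-o[2])/d[2]
def proj(c,p):
    f=c["image"].shape[0]/2/np.tan(np.radians(c["vfov"])/2)
    M=np.array(c["cam_to_world"]); q=M[:3,:3].T@(np.array(p)-M[:3,3])
    s=np.array([q[0],-q[1]])/-q[2]; s=s*(1+c["k1"]*(s@s)); return s*f+[c["cx"],c["cy"]]
def tool(p):
    s=read_state(); Rm=R.from_rotvec(s["orientation"]).as_matrix()
    return 100*Rm.T@(np.array(p)-s["tool_pos"])
E
python3 - <<'E'
from h import *
s=read_state(); print({k:np.round(v,3) for k,v in s.items()})
print(R.from_rotvec(s["orientation"]).as_matrix().round(3))
for n in("top","scene"):
    c=cam(n); np.save(n+".npy",c,allow_pickle=True); print(n,c["vfov"],c["cx"],c["cy"],c["k1"],np.round(c["cam_to_world"],3).tolist())
    cv2.imwrite(f"pics/{n}0.png",cv2.resize(c["image"][:,:,::-1],(768,576),interpolation=cv2.INTER_CUBIC))
E
```

```text
{'t': np.float64(0.0), 'q': array([ 1.033,  0.131,  1.489, -0.   ,  1.523, -0.085]), 'dq': array([ 0.001, -0.   , -0.001,  0.001,  0.001, -0.   ]), 'joint_torque': array([-2.0000e-03, -5.5984e+01, -4.9176e+01,  7.7000e-02,  3.5000e-02,
       -0.0000e+00]), 'tool_pos': array([0.262, 0.539, 0.191]), 'orientation': array([-7.050e-01, -3.061e+00,  3.000e-03]), 'force': array([ 0.436, -0.127,  1.009]), 'wrist_torque': array([ 0.027, -0.021, -0.027]), 'gripper_force': np.float64(0.0), 'opening': np.float64(0.093)}
[[-0.899  0.437 -0.001]
 [ 0.437  0.899 -0.002]
 [ 0.    -0.002 -1.   ]]
top 48.206237830321626 251.7934956958369 189.05186257008194 -0.15106549402880493 [[0.001, 0.998, -0.069, 0.472], [-1.0, -0.0, -0.01, 0.028], [-0.01, 0.069, 0.998, 1.164], [0.0, 0.0, 0.0, 1.0]]
scene 57.963506598782985 257.4047095022704 191.79357351575447 -0.027212061657063774 [[-0.816, -0.448, 0.366, 0.843], [0.578, -0.63, 0.518, 0.453], [-0.002, 0.634, 0.773, 0.726], [0.0, 0.0, 0.0, 1.0]]
```

View pics/top0.png

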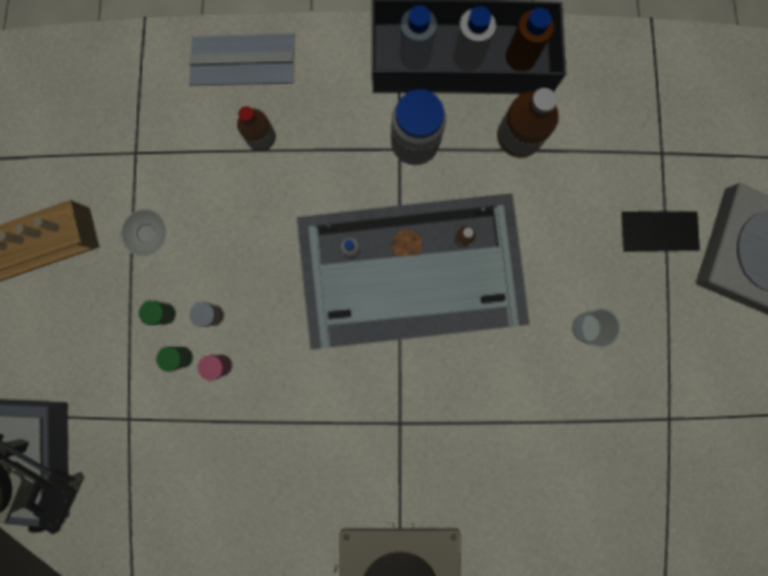

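View pics/scene0.png

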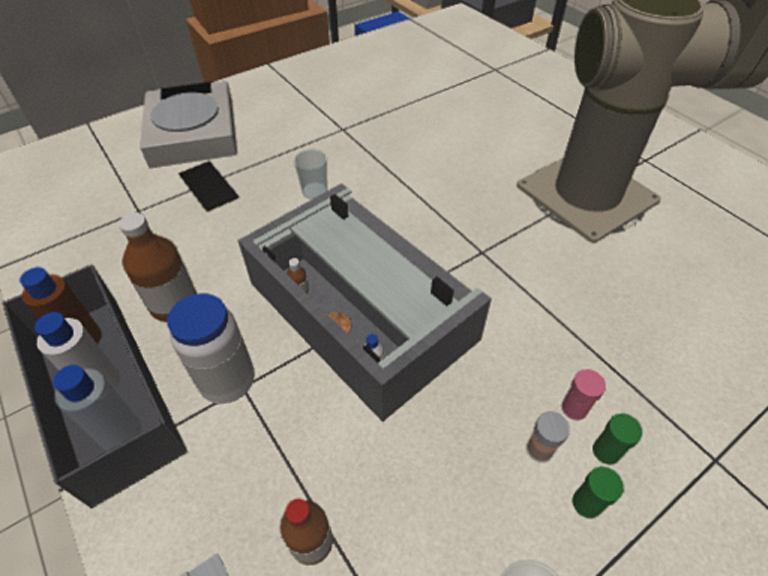

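The candidates in the top view are green (153,313), steel-grey (204,314), green (170,359) and pink (211,367). In the scene view the grey one, (549,435), has a steel lid on a clear body, so it fits the description. The mat at (407,243) lies between the blue-capped bottle at (349,246) and the brown one at (465,236). The tabs are at (340,314) and (492,299). I'll confirm with a crop and measure.

Run:
```python
from h import *
t=np.load("top.npy",allow_pickle=True).item(); s=np.load("scene.npy",allow_pickle=True).item()
a=t["image"][195:255,85:165,::-1]; b=s["image"][240:350,340:440,::-1]; d=t["image"][125:240,190:360,::-1]
a=cv2.resize(a,(400,300),interpolation=3); b=cv2.resize(b,(330,300),interpolation=3); 
d=cv2.resize(d,(443,300),interpolation=3); d=np.clip(d*1.8,0,255).astype(np.uint8); e=cv2.resize(s["image"][120:285,155:335,::-1],(327,300),interpolation=3)
W=770; o=np.zeros((600,W,3),np.uint8); o[:300,:400]=a; o[:300,400:730]=b; o[300:,:443]=d; o[300:,443:770]=e
cv2.imwrite("pics/crop.png",o)
# top-view masks
hsv=cv2.cvtColor(t["image"],cv2.COLOR_RGB2HSV)
def blobs(m,lo,name):
    n,l,st,ce=cv2.connectedComponentsWithStats(m.astype(np.uint8))
    for i in range(1,n):
        if st[i,4]>lo: print(name,st[i],ce[i].round(1))
h,sa,v=[hsv[...,i].astype(int) for i in range(3)]
print("bg",hsv[230,180],"lid",hsv[209,136],"mat",hsv[162,271],"tab",hsv[209,226],"cap",hsv[163,232],hsv[156,312])
r=np.zeros_like(v,bool); r[190:235,120:160]=1
blobs(r&(h>100)&(h<140)&(sa>15),20,"lid")
r[:]=0; r[145:185,205:335]=1
blobs(r&(h<20)&(sa>60),8,"mat"); blobs(r&(h>105)&(h<130)&(sa>90),5,"blue")
r[:]=0; r[190:220,212:345]=1
blobs(r&(v<45),15,"tab")
```

```text
bg [ 28  29 116] lid [98 21 96] mat [ 13 137  84] tab [60  9 29] cap [111 182  94] [ 30   4 118]
lid [131 203  12   9  48] [136.4 207. ]
mat [304 151  13  12  72] [309.  157.6]
mat [261 153  21  18 306] [270.7 161.8]
blue [230 160   6   7  34] [232.4 162.8]
tab [321 197  15   5  55] [327.9 198.6]
tab [219 207  14   5  52] [225.7 209.1]
```

View pics/crop.png

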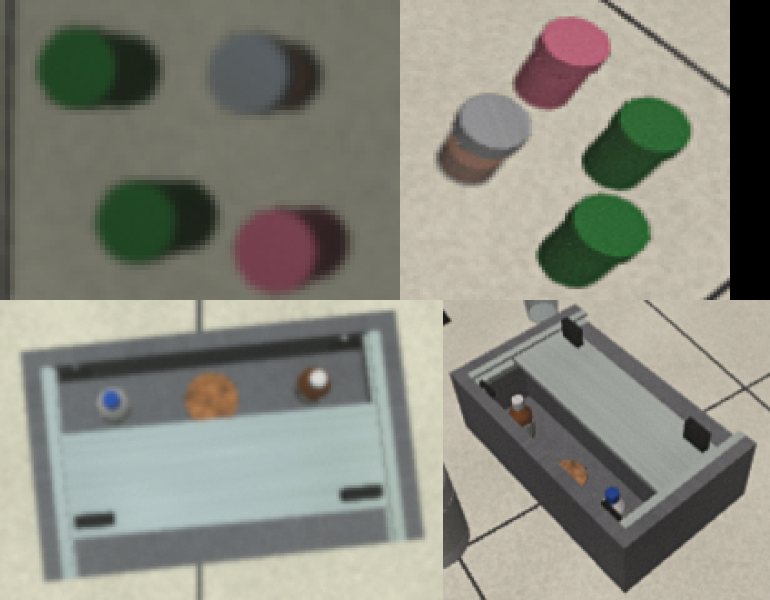

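The crop confirms it: the steel-lidded jar has its lid centre at about (134.8, 209.4) in the top view. The mat is at about (271.4, 163.5), nearly all of it visible, just touching the cover's edge.

Run:
```python
from h import *
t=np.load("top.npy",allow_pickle=True).item(); s=np.load("scene.npy",allow_pickle=True).item()
jar=onz(t,134.8,209.4,.080); mat=onz(t,271.4,163.5,.010)
tl=onz(t,225.9,209.1,.138);tr=onz(t,327.9,198.9,.138)
print("jar",jar,"lid r",np.linalg.norm(onz(t,143,209.4,.08)-jar),"mat",mat,"r",np.linalg.norm(onz(t,281.9,163.5,.01)-mat))
print("tabs",tl,tr,np.linalg.norm(tl-tr)); d=tl-tr; yaw=np.arctan2(-d[0],d[1]); print("yaw",np.degrees(yaw))
# outer corners of store (scaled top0.png /1.5): rim z=.113
cs=[onz(t,u/1.5,v/1.5,.113) for u,v in((298,217),(512,194),(528,324),(311,348))]
ctr=np.mean(cs,0); print(np.round(cs,3).tolist()); e=cs[0]+cs[3]-cs[1]-cs[2]; print("ctr",ctr,"yaw2",np.degrees(np.arctan2(-e[0],e[1])),np.linalg.norm(cs[0]-cs[1]),np.linalg.norm(cs[1]-cs[2]))
yaw=(yaw+np.arctan2(-e[0],e[1]))/2
X=np.array([np.cos(yaw),np.sin(yaw),0]);Y=np.array([-X[1],X[0],0])
org=ctr+.005*X; 
for n,p in(("mat",mat),("tl",tl),("tr",tr),("blue",onz(t,232.4,162.8,.084)),("brown",onz(t,312,157,.084))): print(n,((p-org)@X).round(4),((p-org)@Y).round(4))
# scene cross-check: centre of mat/lid projected
print("scene px: lid",proj(s,jar)*1.5,"mat",proj(s,mat)*1.5,"tl",proj(s,tl)*1.5,"tr",proj(s,tr)*1.5)
```

```text
jar [0.49461582 0.33853935 0.08      ] lid r 0.021499235388839175 mat [ 0.62099589 -0.01336734  0.01      ] r 0.02844471606445686
tabs [0.49476863 0.10030643 0.138     ] [ 0.51913919 -0.14428219  0.138     ] 0.24579975458527673
yaw 5.690112701766274
[[0.655, 0.171, 0.113], [0.694, -0.185, 0.113], [0.478, -0.208, 0.113], [0.439, 0.147, 0.113]]
ctr [ 0.56661459 -0.01867222  0.113     ] yaw2 6.246938697921274 0.3577875629545502 0.21719610591567423
mat 0.0496 -0.0004
tl -0.0641 0.1258
tr -0.0653 -0.12
blue 0.0525 0.1014
brown 0.0463 -0.1013
scene px: lid [551.69663874 424.90851332] mat [334.6354456  323.92436364] tl [441.62524201 284.35015588] tr [339.2905144  200.48733037]
```

Run:
```python
from h import *
print(tool([.4946,.3385,.150]),tool([.4946,.3385,.05]))
```

```text
[-29.67382519  -7.86335134   4.13105939] [-29.67537903  -7.84773425  14.13104708]
```

>>> {"op": "play_rows", "data": {"targets": [-4,-1.1,0.5,-4,-8,-2.1,1,-9,-12,-3.2,1.5,-14,-16,-4.2,2,-19,-20,-5.3,2.5,-24,-24,-6.4,3,-29,-28,-7.4,3.5,-32,-29.7,-7.9,4,-32], "grip": 7, "grip_force": 15}}

```text
t: 0.77
tool_pos: [0.4981, 0.3347, 0.1514]
orientation: [-0.167, 3.137, -0.003]
force: [0.1, -0.2, 1.0]
opening: 0.0699
gripper_force: 0.0
```

Run:
```python
from h import *
s=read_state();print(s["t"],s["opening"],s["tool_pos"],R.from_rotvec(s["orientation"]).as_matrix().round(3),s["q"].round(2))
print(tool([.4946,.3385,.05]))
```

```text
0.7667 0.06985088169257028 [0.49808219 0.33469114 0.151396  ] [[-0.994 -0.106  0.001]
 [-0.106  0.994 -0.002]
 [-0.    -0.002 -1.   ]] [ 0.51  0.15  1.54 -0.    1.45 -1.17]
[ 0.31004185  0.43216166 10.13878346]
```

>>> {"op": "play_rows", "data": {"targets": [0,0,0,0,0,0,0,0,0,0,0,0]}}

```text
t: 1.02
tool_pos: [0.4943, 0.339, 0.1519]
orientation: [0.165, -3.136, -0.0]
force: [0.4, 0.7, 0.2]
opening: 0.07
gripper_force: 0.0
```

Run:
```python
from h import *
s=read_state();print(s["t"],s["tool_pos"],s["dq"].round(3))
print(tool([.4946,.3385,.05]))
c=cam("top");cv2.imwrite("pics/t2.png",cv2.resize(c["image"][150:280,60:230,::-1],(680,520),interpolation=3))
```

```text
1.0167 [0.49427646 0.33896862 0.15188746] [ 0.022 -0.008 -0.002  0.001  0.001 -0.004]
[-0.03707747 -0.05147974 10.18870718]
```

View pics/t2.png

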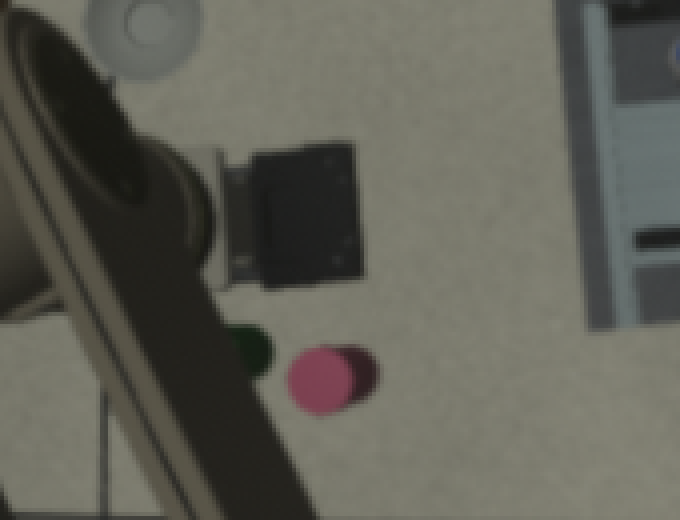

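The gripper covers the jar. It is aligned along the store's y and clear of the pink one at (320,380). I'll lower onto the lid, close, and then check.

>>> {"op": "play_rows", "data": {"targets": [0,0,2.5,0,0,0,5,0,0,0,7.5,0,0,0,9,0,0,0,9.8,0,0,0,10.2,0,0,0,10.2,0]}}

```text
t: 1.65
tool_pos: [0.4943, 0.3392, 0.05]
orientation: [0.168, -3.137, 0.0]
force: [-0.6, -0.8, -0.1]
opening: 0.07
gripper_force: 0.0
```

>>> {"op": "play_rows", "data": {"targets": [0,0,0,0,0,0,0,0,0,0,0,0,0,0,0,0,0,0,0,0,0,0,0,0], "grip": 3.5, "grip_force": 20}}

```text
t: 2.15
tool_pos: [0.4955, 0.3389, 0.051]
orientation: [-0.166, 3.136, 0.001]
force: [-0.6, 0.6, 3.6]
opening: 0.0428
gripper_force: 20.0
```

>>> {"op": "play_rows", "data": {"targets": [0,0,-1,0,0,0,-3,0,0,0,-6,0,0,0,-9,0,0,0,-12,0,0,0,-14,0,0,0,-15,0,0,0,-15,0]}}

```text
t: 2.82
tool_pos: [0.4964, 0.3393, 0.2036]
orientation: [-0.166, 3.133, 0.003]
force: [1.2, 0.9, -1.0]
opening: 0.0427
gripper_force: 20.0
```

Run:
```python
from h import *
s=read_state();print(s["t"],s["tool_pos"],s["opening"],s["force"])
print("tool to mat", tool([.621,-.0134,.201]))
c=cam("scene");np.save("s3.npy",c,allow_pickle=True);p=proj(c,s["tool_pos"]);print(p)
u,v=[int(k) for k in p]; u0,v0=max(0,u-60),max(0,v-60)
cv2.imwrite("pics/s3.png",cv2.resize(c["image"][v0:v0+110,u0:u0+130,::-1],None,fx=5,fy=5,interpolation=3)); print(u0,v0)
```

```text
2.8167 [0.49636262 0.33928164 0.20359189] 0.042650743633340205 [ 1.19046235  0.9235382  -1.02223982]
tool to mat [ -8.674972   -36.38609449   0.22873998]
[385.19425779 253.13837646]
325 193
```

View pics/s3.png

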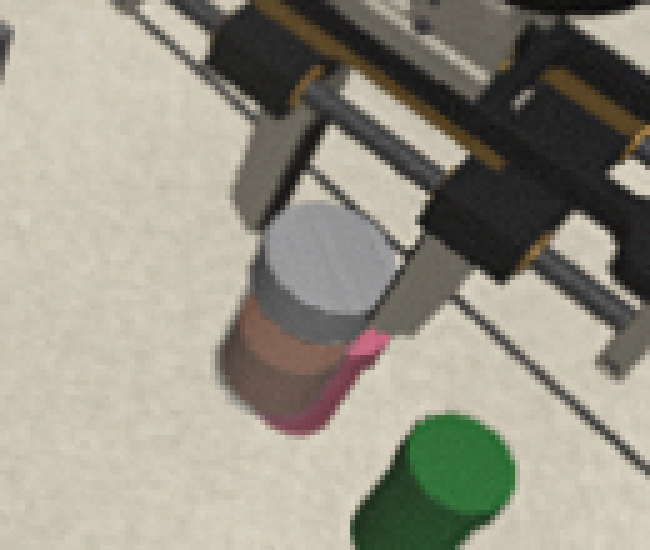

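Run:
```python
from h import *
c=np.load("s3.npy",allow_pickle=True).item()
m=c["image"]; s=read_state()
for z in(.228,.2326,.237):
    p=onz(c,391,244.4,z); print(z,p,tool(p), [np.linalg.norm(onz(c,391+a,244.4,z)-p) for a in(13,-13)])
s0=np.load("scene.npy",allow_pickle=True).item(); print("orig lid",onz(s0,368.5,285,.08))
```

```text
0.228 [0.4920998  0.33903229 0.228     ] [ 0.32722116  0.06057911 -2.69750709] [np.float64(0.021740973333755527), np.float64(0.021696851433273087)]
0.2326 [0.49534061 0.34008016 0.2326    ] [-0.0068776   0.1309189  -3.15689731] [np.float64(0.021540316033877502), np.float64(0.0214966013544187)]
0.237 [0.49844052 0.34108247 0.237     ] [-0.32645033  0.19820044 -3.59631405] [np.float64(0.0213483829644289), np.float64(0.021305057800731848)]
orig lid [0.49618211 0.3419159  0.08      ]
```

>>> {"op": "play_rows", "data": {"targets": [-0.3,-1.5,-0.5,0,-1,-4,-1,0,-1.7,-7,-1,0,-2.5,-10.2,-1,0,-3.3,-13.4,-1,0,-4.1,-16.6,-1,0,-4.9,-19.8,-1,0,-5.7,-23,-1,0]}}

```text
t: 3.53
tool_pos: [0.5747, 0.1141, 0.2071]
orientation: [0.166, -3.133, 0.0]
force: [-0.4, -0.5, -2.1]
opening: 0.0427
gripper_force: 20.0
```

>>> {"op": "play_rows", "data": {"targets": [-0.8,-3.2,0,0,-1.6,-6.3,0,0,-2.3,-9.2,0,0,-2.8,-11.4,0,0,-3.1,-12.7,0,0,-3.2,-13.2,0,0,-3.2,-13.3,0,0,-3.2,-13.3,0,0]}}

```text
t: 4.2
tool_pos: [0.6212, -0.0121, 0.2092]
orientation: [0.166, -3.136, -0.001]
force: [0.1, 1.2, -1.7]
opening: 0.0426
gripper_force: 20.0
```

Run:
```python
from h import *
s=read_state();print(s["t"],s["tool_pos"],s["opening"],R.from_rotvec(s["orientation"]).as_matrix().round(3))
print("tool to mat+3", tool([.624,-.013,.061]))
c=cam("scene");np.save("s4.npy",c,allow_pickle=True)
cv2.imwrite("pics/s4.png",cv2.resize(c["image"][100:300,130:370,::-1],None,fx=3,fy=3,interpolation=3))
```

```text
4.2 [ 0.62120493 -0.01213029  0.2091622 ] 0.04257498789263357 [[-0.994 -0.106 -0.002]
 [-0.106  0.994  0.001]
 [ 0.002  0.001 -1.   ]]
tool to mat+3 [-0.29103074 -0.12841128 14.81569712]
```

View pics/s4.png

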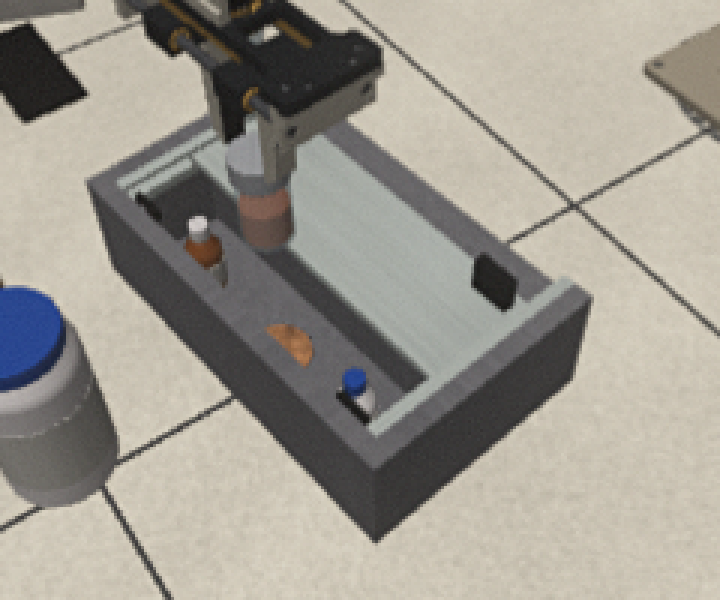

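>>> {"op": "play_rows", "data": {"targets": [-0.2,-0.1,1,0,-0.3,-0.1,2.5,0,-0.3,-0.1,4,0,-0.3,-0.1,5.5,0,-0.3,-0.1,7,0,-0.3,-0.1,8,0,-0.3,-0.1,8.5,0,-0.3,-0.1,8.5,0]}}

```text
t: 4.92
tool_pos: [0.6238, -0.0129, 0.1233]
orientation: [0.167, -3.135, -0.001]
force: [-0.1, -0.1, -0.9]
opening: 0.0427
gripper_force: 20.0
```

>>> {"op": "play_rows", "data": {"targets": [0,0,1.2,0,0,0,2.4,0,0,0,3.6,0,0,0,4.6,0,0,0,5.2,0,0,0,5.5,0,0,0,5.5,0]}}

```text
t: 5.5
tool_pos: [0.6241, -0.0137, 0.0689]
orientation: [0.166, -3.135, -0.0]
force: [0.1, 0.7, -1.3]
opening: 0.0428
gripper_force: 20.0
```

Run:
```python
from h import *
s=read_state();print(s["t"],s["tool_pos"],s["opening"],s["force"])
print("to mat", tool([.621,-.0134,.061]))
```

```text
5.5 [ 0.62412961 -0.01369778  0.06886429] 0.04282207534970502 [ 0.12880349  0.65469007 -1.32530245]
to mat [0.30664423 0.06236065 0.7870081 ]
```

>>> {"op": "play_rows", "data": {"targets": [0.1,0,0.2,0,0.2,0,0.4,0,0.2,0,0.6,0,0.2,0,0.7,0,0.2,0,0.75,0,0.2,0,0.8,0,0.2,0,0.8,0]}}

```text
t: 6.08
tool_pos: [0.6229, -0.0139, 0.0622]
orientation: [-0.166, 3.137, -0.0]
force: [-0.3, -0.6, -2.5]
opening: 0.0425
gripper_force: 20.0
```

>>> {"op": "play_rows", "data": {"targets": [0,0,0.1,0,0,0,0.1,0,0,0,0.1,0]}}

```text
t: 6.33
tool_pos: [0.6229, -0.0139, 0.0611]
orientation: [0.166, -3.137, 0.0]
force: [0.4, 0.4, -1.9]
opening: 0.0427
gripper_force: 20.0
```

>>> {"op": "play_rows", "data": {"targets": [0,0,0.1,0,0,0,0.1,0,0,0,0.1,0]}}

```text
t: 6.58
tool_pos: [0.6235, -0.0138, 0.061]
orientation: [-0.166, 3.136, -0.0]
force: [-1.1, 1.4, 4.2]
opening: 0.0426
gripper_force: 20.0
```

Contact on the mat (4.2 N up), so release and rise straight up.

>>> {"op": "play_rows", "data": {"targets": [0,0,0,0,0,0,0,0,0,0,0,0,0,0,0,0,0,0,0,0,0,0,0,0], "grip": 6.4}}

```text
t: 7.08
tool_pos: [0.6228, -0.0139, 0.0599]
orientation: [0.166, -3.137, -0.0]
force: [0.4, 0.0, 0.1]
opening: 0.0638
gripper_force: 0.0
```

>>> {"op": "play_rows", "data": {"targets": [0,0,-1,0,0,0,-3,0,0,0,-6,0,0,0,-9,0,0,0,-12,0,0,0,-15,0,0,0,-17,0,0,0,-17,0]}}

```text
t: 7.75
tool_pos: [0.6257, -0.0142, 0.2378]
orientation: [-0.166, 3.127, -0.003]
force: [0.7, 0.5, 0.9]
opening: 0.0641
gripper_force: 0.0
```

Run:
```python
from h import *
s=read_state()
print(tool([.43,.093,.2])); c=cam("scene"); np.save("s5.npy",c,allow_pickle=True)
```

```text
[18.36306855 12.72954191  3.57529075]
```

>>> {"op": "play_rows", "data": {"targets": [2.3,1.6,0,0,5,3.5,0,0,8,5.6,0,0,11,7.6,0,0,14,9.7,0.5,0,16.5,11.5,1.5,0,18,12.5,2.5,0,18.4,12.7,3,0], "grip": 0}}

```text
t: 8.47
tool_pos: [0.4234, 0.0942, 0.198]
orientation: [0.169, -3.134, -0.001]
force: [-0.6, 0.1, 0.1]
opening: 0.0154
gripper_force: 0.0
```

>>> {"op": "play_rows", "data": {"targets": [0,0,0.5,0,0,0,0.5,0,0,0,0.5,0]}}

```text
t: 8.72
tool_pos: [0.4271, 0.0924, 0.1949]
orientation: [0.165, -3.137, 0.0]
force: [0.0, -0.7, -0.6]
opening: 0.0006
gripper_force: 0.0
```

Run:
```python
from h import *
s=read_state();print(s["t"],s["tool_pos"],s["opening"])
t=cam("top");c=cam("scene");np.save("t6.npy",t,allow_pickle=True);np.save("s6.npy",c,allow_pickle=True)
o=np.zeros((560,800,3),np.uint8)
o[:,:400]=cv2.resize(t["image"][110:250,190:290,::-1],(400,560),interpolation=3); o[:480,400:]=cv2.resize(c["image"][140:260,190:290,::-1],(400,480),interpolation=3)
cv2.imwrite("pics/p6.png",o)
```

```text
8.7167 [0.42708752 0.09242504 0.19485913] 0.0006237256029857367
```

View pics/p6.png

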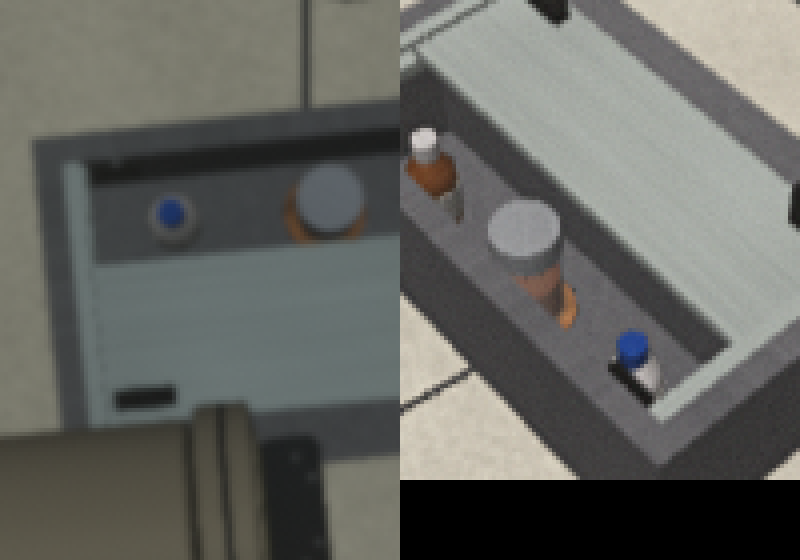

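The jar stands upright with its lid at (331,200) in the top crop, and the mat shows on either side beneath it. Next I'll quantify the offset and prepare the push.

Run:
```python
from h import *
t=np.load("t6.npy",allow_pickle=True).item();c=np.load("s6.npy",allow_pickle=True).item()
print("jar top",onz(t,272.75,160,.09),"scene",onz(c,221.2,199,.09))
hsv=cv2.cvtColor(t["image"],cv2.COLOR_RGB2HSV)
m=np.zeros(hsv.shape[:2],np.uint8); m[200:214,214:240]=(hsv[200:214,214:240,2]<48); print(m.sum())
x,y=np.nonzero(m)[1].mean(),np.nonzero(m)[0].mean(); tl=onz(t,x,y,.138); print(x,y,"tabL",tl)
X=np.array([np.cos(.104),np.sin(.104),0])
print("to pre-contact (25 behind)",tool(tl-.028*X-[0,0,.020]))
```

```text
jar top [ 0.61957198 -0.01392508  0.09      ] scene [ 0.62389085 -0.00518338  0.09      ]
52
225.71153846153845 209.05769230769232 tabL [0.49486924 0.10075845 0.138     ]
to pre-contact (25 behind) [-3.99237779  0.12977139  7.74427605]
```

>>> {"op": "play_rows", "data": {"targets": [0,0.1,3,0,0,0.1,6,0,-1.5,0.1,7.7,0,-3,0.1,7.7,0,-4,0.1,7.7,0,-4,0.1,7.7,0,-4,0.1,7.7,0]}}

```text
t: 9.4
tool_pos: [0.4667, 0.0978, 0.1182]
orientation: [0.165, -3.137, 0.0]
force: [-0.0, -0.6, 0.4]
opening: 0.0002
gripper_force: 0.0
```

>>> {"op": "play_rows", "data": {"targets": [-0.3,0,0,0,-0.6,0,0,0,-0.8,0,0,0,-1,0,0,0,-1.1,0,0,0,-1.2,0,0,0]}}

```text
t: 9.9
tool_pos: [0.4782, 0.0995, 0.1182]
orientation: [-0.166, 3.137, -0.0]
force: [-0.8, -0.3, 0.3]
opening: 0.0008
gripper_force: 0.0
```

>>> {"op": "play_rows", "data": {"targets": [-0.15,0,0,0,-0.3,0,0,0,-0.45,0,0,0,-0.6,0,0,0]}}

```text
t: 10.23
tool_pos: [0.4842, 0.1001, 0.1181]
orientation: [-0.166, 3.137, -0.0]
force: [0.0, -0.5, -0.2]
opening: 0.0007
gripper_force: 0.0
```

>>> {"op": "play_rows", "data": {"targets": [-0.15,0,0,0,-0.3,0,0,0,-0.45,0,0,0,-0.6,0,0,0]}}

```text
t: 10.57
tool_pos: [0.4902, 0.1007, 0.1181]
orientation: [0.166, -3.137, -0.0]
force: [-0.8, -0.1, -0.5]
opening: 0.0007
gripper_force: 0.0
```

>>> {"op": "play_rows", "data": {"targets": [-0.15,0,0,0,-0.3,0,0,0,-0.45,0,0,0]}}

```text
t: 10.82
tool_pos: [0.4947, 0.1012, 0.1182]
orientation: [0.166, -3.137, 0.0]
force: [0.7, -0.4, 0.8]
opening: 0.0004
gripper_force: 0.0
```

```bash
cat >> h.py <<'E'
def tabs_scene(c):
    v=c["image"].max(2); out=[]
    for n,(u0,u1,v0,v1) in dict(R=(212,240,122,150),L=(275,315,175,210)).items():
        m=np.zeros(v.shape,np.uint8); m[v0:v1,u0:u1]=v[v0:v1,u0:u1]<45
        k,l,st,ce=cv2.connectedComponentsWithStats(m); out.append((n,[(st[i].tolist(),ce[i].round(1).tolist()) for i in range(1,k) if st[i,4]>30]))
    return out
E
python3 - <<'E'
from h import *
for f in("scene","s6"): print(tabs_scene(np.load(f+".npy",allow_pickle=True).item()))
c=cam("scene");np.save("s7.npy",c,allow_pickle=True);print(tabs_scene(c)); print("tcp px",proj(c,read_state()["tool_pos"]))
cv2.imwrite("pics/s7.png",cv2.resize(c["image"][100:260,180:340,::-1],(600,600),interpolation=3))
E
```

```text
[('R', [([221, 130, 11, 16, 106], [225.7, 137.4])]), ('L', [([288, 185, 14, 18, 158], [294.2, 193.8])])]
[('R', [([221, 131, 11, 15, 102], [225.7, 137.6])]), ('L', [([288, 185, 14, 18, 152], [294.2, 193.8])])]
[('R', [([221, 130, 11, 16, 101], [225.7, 137.6])]), ('L', [([288, 188, 14, 15, 121], [294.6, 195.2])])]
tcp px [293.92541562 195.47353614]
```

View pics/s7.png

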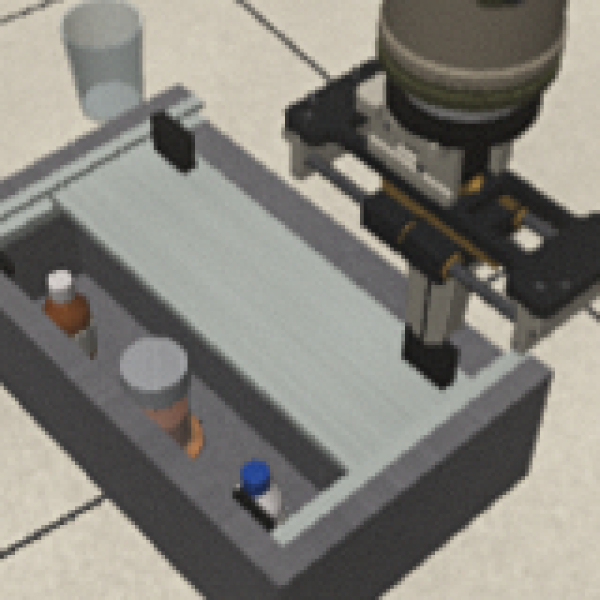

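Run:
```python
from h import *
c=np.load("s7.npy",allow_pickle=True).item();s0=np.load("s6.npy",allow_pickle=True).item()
yaw=.104;X=np.array([np.cos(yaw),np.sin(yaw),0]);Y=np.array([-X[1],X[0],0]);Z=np.array([0,0,1])
for tc in([.4948,.1005],[.500,.101],[.505,.1015]):
    tc=np.array([*tc,.122])
    print(tc,[proj(c,tc+a*.006*X+b*.018*Y+k*.016*Z).round(1).tolist() for a in(-1,1) for b in(-1,1) for k in(-1,1)])
for n,z in(("s6",s0),("s7",c)):
    print(n); print(z["image"][180:206,284:306].max(2))
```

```text
[0.4948 0.1005 0.122 ] [[289.6, 192.7], [290.6, 183.6], [300.8, 201.9], [302.2, 193.0], [285.9, 195.3], [286.8, 186.3], [297.1, 204.7], [298.4, 195.8]]
[0.5   0.101 0.122] [[288.0, 193.8], [289.0, 184.8], [299.2, 203.1], [300.6, 194.2], [284.3, 196.5], [285.1, 187.5], [295.5, 205.9], [296.7, 197.0]]
[0.505  0.1015 0.122 ] [[286.4, 194.9], [287.4, 185.9], [297.6, 204.3], [298.9, 195.4], [282.7, 197.6], [283.5, 188.6], [293.9, 207.1], [295.0, 198.2]]
s6
[[107 105 104 103 100 100 104 108 103 101  98 106 129 161 161 106 100 122
  176 195 204 208]
 [102 101 103 104 104 106 104 104 102 103 103 101 104 114 114 109 177 195
  211 210 208 204]
 [ 98 101  99  99 103 106 106 104 105 107 104 105 104  99  98 113 183 212
  215 210 206 204]
 [124 101 100 100 101 105 106 100 104 106 104 106  99  99 101 104 129 173
  208 211 210 205]
 [160 135 103 102 105 103  77  73  88 103 107 103 102 101 102  98 104 123
  166 194 208 206]
 [175 165 136 117 103  77  44  43  58  80 105 106 106 101 100 101 107 102
  114 141 177 209]
 [179 171 172 154  68  45  38  36  35  51  84 107 106 103 104 101 106 101
   99 102 12
[... 3496 characters left out ...]
8  32  31  30  30  29  31  69
  141 109 100  99]
 [174 175 172 175 173 176 173 140  77  30  25  31  35  32  31  30  29  80
  169 152 118 100]
 [172 175 173 175 174 176 177 173 147  75  34  27  29  30  32  29  33  98
  176 173 153 132]
 [173 175 173 171 172 170 174 175 172 147 103  37  23  25  25  27  49 128
  171 173 171 164]
 [170 170 170 173 169 172 169 170 174 172 153 104  51  24  24  46  93 162
  172 171 173 172]
 [173 171 171 172 171 171 170 171 173 172 174 158 136  58  70 145 159 173
  170 172 175 171]
 [175 171 171 169 171 172 171 171 170 172 169 173 169 145 149 173 171 174
  174 174 174 173]
 [172 172 171 172 172 168 171 171 171 170 169 170 168 171 166 169 174 173
  173 175 171 173]]
```

Run:
```python
from h import *
s3=np.load("s3.npy",allow_pickle=True).item();s7=np.load("s7.npy",allow_pickle=True).item()
yaw=.104;X=np.array([np.cos(yaw),np.sin(yaw),0]);Y=np.array([-X[1],X[0],0]);Z=np.array([0,0,1])
p=np.array([.4964,.3393,.2036])
for k in(0,.01,.02):
    print("s3 +",k,[((proj(s3,p+a*.0075*X+b*Y+k*Z)-[325,193])*5).round().tolist() for b in(.0215,.039) for a in(-1,1)])
p=read_state()["tool_pos"]
for k in(0,.01,.02):
    print("s7 +",k,[proj(s7,p+a*.0075*X+b*Y+k*Z).round(1).tolist() for b in(-.0175,0,.0175) for a in(-1,1)])
im=s3["image"][193:303,325:455,::-1]; print(im[55:72,66:90].max(2))
```

```text
s3 + 0 [[367.0, 330.0], [341.0, 356.0], [411.0, 365.0], [385.0, 392.0]]
s3 + 0.01 [[376.0, 315.0], [350.0, 342.0], [421.0, 351.0], [395.0, 378.0]]
s3 + 0.02 [[386.0, 300.0], [359.0, 327.0], [432.0, 336.0], [405.0, 364.0]]
s7 + 0 [[290.8, 189.3], [286.1, 192.7], [296.3, 193.8], [291.6, 197.2], [301.9, 198.3], [297.1, 201.8]]
s7 + 0.01 [[291.1, 186.5], [286.4, 189.8], [296.7, 190.9], [291.9, 194.4], [302.3, 195.5], [297.5, 199.1]]
s7 + 0.02 [[291.5, 183.6], [286.7, 187.0], [297.0, 188.1], [292.2, 191.5], [302.7, 192.7], [297.9, 196.2]]
[[150 152 158 154 152 150 152 150 150 149 150 154 122  57  99 107 109 104
  108 106 106 105 108 104]
 [150 151 156 157 153 148 153 152 151 152 155 144  70  75 106 111 103 110
  106 106 109 105 106 105]
 [153 152 152 158 157 151 151 151 152 153 150  94  65  99 112 108 105 106
  104 108 108 105 104 108]
 [150 153 152 153 156 154 151 154 156 157 120  61 100 109 109 107 105 106
  105 106 105 107 105 104]
 [150 150 151 156 156 152 150 154 157 150  73  80 106 107 107 105 110 107
  109 105 110 104  99  99]
 [158 154 154 156 156 158 155 153 158  93  66 102 108 1
[... 457 characters left out ...]
96  98  94  93  92  82 105 135 113 103 102 103 106 104 106 100 117
  169 206 206 203 198 197]
 [ 97  95  95  93  88  88 128 191 198 149 139 122 108 117 119 111 115 152
  206 210 205 201 197 203]
 [ 97  96  93  91  93 128 191 200 201 196 200 193 155 178 185 170 166 200
  205 202 203 199 202 204]
 [109 117 111 103 137 178 199 199 199 198 192 183 200 201 204 203 205 204
  204 206 209 203 206 210]
 [130 130 127 138 170 197 200 201 201 184 163 176 202 203 200 204 202 205
  206 208 209 207 206 206]
 [129 127 126 148 193 195 196 193 172 124 163 195 200 196 201 201 201 197
  207 210 213 211 206 202]
 [131 126 109 121 147 136 121 116 109 134 207 214 207 204 201 199 199 202
  206 203 204 208 207 202]]
```

The finger drawing shows the real fingertips about 18 mm above the reported TCP (they sit level with the tab's top, and s3 shows the same). I'll back off, go 16 mm lower and feel again.

>>> {"op": "play_rows", "data": {"targets": [1,0,0,0,2,0,0,0,2.8,0,0,0,2.8,0,0.5,0,2.8,0,1,0,2.8,0,1.4,0,2.8,0,1.6,0,2.8,0,1.6,0]}}

```text
t: 11.53
tool_pos: [0.4663, 0.0982, 0.1012]
orientation: [0.166, -3.136, 0.0]
force: [-0.6, -1.2, -0.3]
opening: 0.0003
gripper_force: 0.0
```

>>> {"op": "play_rows", "data": {"targets": [-0.2,0,0,0,-0.5,0,0,0,-0.8,0,0,0,-0.9,0,0,0,-1,0,0,0]}}

```text
t: 11.95
tool_pos: [0.477, 0.0993, 0.1023]
orientation: [-0.166, 3.137, 0.0]
force: [0.5, -0.3, 0.2]
opening: 0.0002
gripper_force: 0.0
```

>>> {"op": "play_rows", "data": {"targets": [-0.1,0,0,0,-0.2,0,0,0,-0.3,0,0,0,-0.4,0,0,0,-0.4,0,0,0]}}

```text
t: 12.37
tool_pos: [0.4804, 0.0998, 0.1021]
orientation: [0.166, -3.137, -0.0]
force: [-3.5, 0.4, 1.5]
opening: 0.0007
gripper_force: 1.5
```

>>> {"op": "play_rows", "data": {"targets": [-0.1,0,0,0,-0.2,0,0,0,-0.3,0,0,0,-0.4,0,0,0,-0.4,0,0,0]}}

```text
t: 12.78
tool_pos: [0.4848, 0.1002, 0.1021]
orientation: [-0.166, 3.137, 0.0]
force: [-2.4, 0.5, 0.3]
opening: 0.0004
gripper_force: 0.7
```

>>> {"op": "play_rows", "data": {"targets": [1,0,0,0,2,-2.5,0,0,2,-6.5,0,0,2,-10.5,0,0,2,-14.5,0,0,2,-18.5,0,0,2,-22,0,0,2,-24.5,0,0]}}

```text
t: 13.45
tool_pos: [0.4911, -0.1492, 0.1026]
orientation: [-0.163, 3.136, -0.003]
force: [0.2, -0.3, -0.1]
opening: 0.0006
gripper_force: 0.0
```

>>> {"op": "play_rows", "data": {"targets": [0,-0.5,0,0,0,-0.5,0,0,-0.5,-0.5,0,0,-0.8,-0.5,0,0,-1,-0.5,0,0,-1.1,-0.5,0,0,-1.2,-0.5,0,0]}}

```text
t: 14.03
tool_pos: [0.5033, -0.1483, 0.1022]
orientation: [-0.168, 3.137, 0.0]
force: [0.8, 0.8, 0.2]
opening: 0.0003
gripper_force: 0.0
```

>>> {"op": "play_rows", "data": {"targets": [-0.1,0,0,0,-0.2,0,0,0,-0.3,0,0,0,-0.4,0,0,0,-0.5,0,0,0]}}

```text
t: 14.45
tool_pos: [0.5077, -0.1489, 0.1021]
orientation: [0.166, -3.137, 0.0]
force: [-2.4, -1.2, 1.6]
opening: 0.0005
gripper_force: 1.4
```

>>> {"op": "play_rows", "data": {"targets": [-0.12,0,0,0,-0.24,0,0,0,-0.36,0,0,0,-0.48,0,0,0,-0.6,0,0,0,-0.72,0,0,0,-0.84,0,0,0,-0.9,0,0,0]}}

```text
t: 15.12
tool_pos: [0.5171, -0.1478, 0.1021]
orientation: [-0.166, 3.137, -0.0]
force: [-2.1, -0.2, 0.9]
opening: 0.0002
gripper_force: 1.4
```

>>> {"op": "play_rows", "data": {"targets": [1,0,0,0,2,2.5,0,0,2,6.5,0,0,2,10.5,0,0,2,14.5,0,0,2,18.5,0,0,2,22,0,0,2,24.5,0,0]}}

```text
t: 15.78
tool_pos: [0.471, 0.097, 0.1025]
orientation: [-0.168, 3.136, 0.002]
force: [1.0, 0.5, -0.2]
opening: 0.0003
gripper_force: 0.0
```

>>> {"op": "play_rows", "data": {"targets": [0,0.5,0,0,0,0.5,0,0,-0.4,0.5,0,0,-0.8,0.5,0,0,-1,0.5,0,0,-1.1,0.5,0,0]}}

```text
t: 16.28
tool_pos: [0.4824, 0.0987, 0.1021]
orientation: [-0.163, 3.137, -0.0]
force: [0.2, 0.3, 0.7]
opening: 0.0006
gripper_force: 0.0
```

>>> {"op": "play_rows", "data": {"targets": [-0.15,0,0,0,-0.3,0,0,0,-0.45,0,0,0,-0.6,0,0,0,-0.75,0,0,0,-0.9,0,0,0,-1.05,0,0,0,-1.2,0,0,0]}}

```text
t: 16.95
tool_pos: [0.4934, 0.1012, 0.102]
orientation: [0.166, -3.137, -0.0]
force: [-3.4, 0.2, 0.1]
opening: 0.0007
gripper_force: 1.4
```

>>> {"op": "play_rows", "data": {"targets": [-0.15,0,0,0,-0.3,0,0,0,-0.4,0,0,0]}}

```text
t: 17.2
tool_pos: [0.4976, 0.1016, 0.102]
orientation: [0.166, -3.137, -0.0]
force: [-2.8, 0.2, -0.4]
opening: 0.0004
gripper_force: 1.2
```

>>> {"op": "play_rows", "data": {"targets": [1,0,0,0,2,-2.5,0,0,2,-6.5,0,0,2,-10.5,0,0,2,-14.5,0,0,2,-18.5,0,0,2,-22,0,0,2,-24.5,0,0]}}

```text
t: 17.87
tool_pos: [0.5041, -0.1478, 0.1026]
orientation: [-0.164, 3.136, -0.003]
force: [-0.3, 0.9, 0.2]
opening: 0.0005
gripper_force: 0.0
```

>>> {"op": "play_rows", "data": {"targets": [0,-0.5,0,0,0,-0.5,0,0,-0.4,-0.5,0,0,-0.8,-0.5,0,0,-1,-0.5,0,0,-1.1,-0.5,0,0]}}

```text
t: 18.37
tool_pos: [0.5156, -0.1467, 0.1022]
orientation: [-0.169, 3.137, 0.0]
force: [-0.0, -1.1, 0.2]
opening: 0.0003
gripper_force: 0.0
```

>>> {"op": "play_rows", "data": {"targets": [-0.15,0,0,0,-0.3,0,0,0,-0.45,0,0,0,-0.6,0,0,0,-0.75,0,0,0,-0.9,0,0,0,-1.05,0,0,0,-1.2,0,0,0]}}

```text
t: 19.03
tool_pos: [0.5269, -0.147, 0.1021]
orientation: [0.166, -3.137, 0.0]
force: [-3.9, -1.8, 2.0]
opening: 0.0004
gripper_force: 1.5
```

>>> {"op": "play_rows", "data": {"targets": [-0.15,0,0,0,-0.3,0,0,0,-0.4,0,0,0]}}

```text
t: 19.28
tool_pos: [0.531, -0.1464, 0.1021]
orientation: [0.166, -3.137, 0.0]
force: [-3.0, -0.8, 0.4]
opening: 0.0006
gripper_force: 1.4
```

>>> {"op": "play_rows", "data": {"targets": [1,0,0,0,2,2.5,0,0,2,6.5,0,0,2,10.5,0,0,2,14.5,0,0,2,18.5,0,0,2,22,0,0,2,24.5,0,0]}}

```text
t: 19.95
tool_pos: [0.4849, 0.0985, 0.1025]
orientation: [-0.168, 3.136, 0.002]
force: [0.8, 0.3, -0.2]
opening: 0.0009
gripper_force: 0.0
```

>>> {"op": "play_rows", "data": {"targets": [0,0.5,0,0,0,0.5,0,0,-0.4,0.5,0,0,-0.8,0.5,0,0,-1,0.5,0,0,-1.1,0.5,0,0]}}

```text
t: 20.45
tool_pos: [0.4963, 0.1002, 0.1021]
orientation: [-0.163, 3.137, -0.0]
force: [-0.7, -0.5, 0.1]
opening: 0.0007
gripper_force: 0.0
```

>>> {"op": "play_rows", "data": {"targets": [-0.15,0,0,0,-0.3,0,0,0,-0.45,0,0,0,-0.6,0,0,0,-0.75,0,0,0,-0.9,0,0,0,-1.05,0,0,0,-1.2,0,0,0]}}

```text
t: 21.12
tool_pos: [0.5074, 0.1027, 0.1021]
orientation: [0.166, -3.137, -0.0]
force: [-1.8, 0.4, 0.7]
opening: 0.0006
gripper_force: 1.3
```

>>> {"op": "play_rows", "data": {"targets": [-0.15,0,0,0,-0.3,0,0,0,-0.4,0,0,0]}}

```text
t: 21.37
tool_pos: [0.5116, 0.1031, 0.102]
orientation: [0.166, -3.137, -0.0]
force: [-2.7, -0.2, -0.3]
opening: 0.0004
gripper_force: 1.1
```

Left is at 31 mm and right at 24 mm. Repeat on the right.

>>> {"op": "play_rows", "data": {"targets": [1,0,0,0,2,-2.5,0,0,2,-6.5,0,0,2,-10.5,0,0,2,-14.5,0,0,2,-18.5,0,0,2,-22,0,0,2,-24.5,0,0]}}

```text
t: 22.03
tool_pos: [0.518, -0.1463, 0.1026]
orientation: [-0.163, 3.136, -0.003]
force: [0.5, 0.8, -0.0]
opening: 0.0009
gripper_force: 0.0
```

>>> {"op": "play_rows", "data": {"targets": [0,-0.5,0,0,0,-0.5,0,0,-0.4,-0.5,0,0,-0.8,-0.5,0,0,-1,-0.5,0,0,-1.1,-0.5,0,0]}}

```text
t: 22.53
tool_pos: [0.5295, -0.1452, 0.1022]
orientation: [-0.169, 3.137, 0.0]
force: [-0.2, 0.4, -0.2]
opening: 0.0002
gripper_force: 0.0
```

>>> {"op": "play_rows", "data": {"targets": [-0.15,0,0,0,-0.3,0,0,0,-0.45,0,0,0,-0.6,0,0,0,-0.75,0,0,0,-0.9,0,0,0,-1.05,0,0,0,-1.2,0,0,0]}}

```text
t: 23.2
tool_pos: [0.5408, -0.1455, 0.1021]
orientation: [0.166, -3.137, 0.0]
force: [-3.2, -1.3, 1.4]
opening: 0.0006
gripper_force: 1.5
```

>>> {"op": "play_rows", "data": {"targets": [-0.1,0,0,0,-0.2,0,0,0,-0.3,0,0,0]}}

```text
t: 23.45
tool_pos: [0.5438, -0.145, 0.1021]
orientation: [0.166, -3.137, 0.0]
force: [-2.9, -0.7, 1.4]
opening: 0.0008
gripper_force: 1.4
```

>>> {"op": "play_rows", "data": {"targets": [1,0,0,0,2,2.5,0,0,2,6.5,0,0,2,10.5,0,0,2,14.5,0,0,2,18.5,0,0,2,22,0,0,2,24.5,0,0]}}

```text
t: 24.12
tool_pos: [0.4979, 0.0999, 0.1025]
orientation: [-0.168, 3.136, 0.002]
force: [-0.5, 0.2, -0.3]
opening: 0.0008
gripper_force: 0.0
```

>>> {"op": "play_rows", "data": {"targets": [0,0.5,0,0,0,0.5,0,0,-0.4,0.5,0,0,-0.8,0.5,0,0,-1,0.5,0,0,-1.1,0.5,0,0]}}

```text
t: 24.62
tool_pos: [0.5092, 0.1016, 0.1021]
orientation: [-0.163, 3.137, -0.0]
force: [-0.3, 0.2, -0.4]
opening: 0.0004
gripper_force: 0.0
```

>>> {"op": "play_rows", "data": {"targets": [-0.15,0,0,0,-0.3,0,0,0,-0.45,0,0,0,-0.6,0,0,0,-0.75,0,0,0,-0.9,0,0,0,-1,0,0,0,-1,0,0,0]}}

```text
t: 25.28
tool_pos: [0.5184, 0.1039, 0.102]
orientation: [0.166, -3.137, -0.0]
force: [-2.0, 0.1, 0.9]
opening: 0.0008
gripper_force: 0.8
```

Run:
```python
from h import *
s=read_state();print(s["t"],s["tool_pos"],s["force"])
c=cam("scene");np.save("s8.npy",c,allow_pickle=True)
o=np.zeros((600,700,3),np.uint8)
o[:300]=cv2.resize(c["image"][150:186,165:249,::-1],(700,300),interpolation=3)
o[300:]=cv2.resize(c["image"][210:246,210:294,::-1],(700,300),interpolation=3)
cv2.imwrite("pics/s8.png",np.clip(o*1.3,0,255).astype(np.uint8))
```

```text
25.2833 [0.51842109 0.10385668 0.10199431] [-1.97371966  0.14050966  0.87048269]
```

View pics/s8.png

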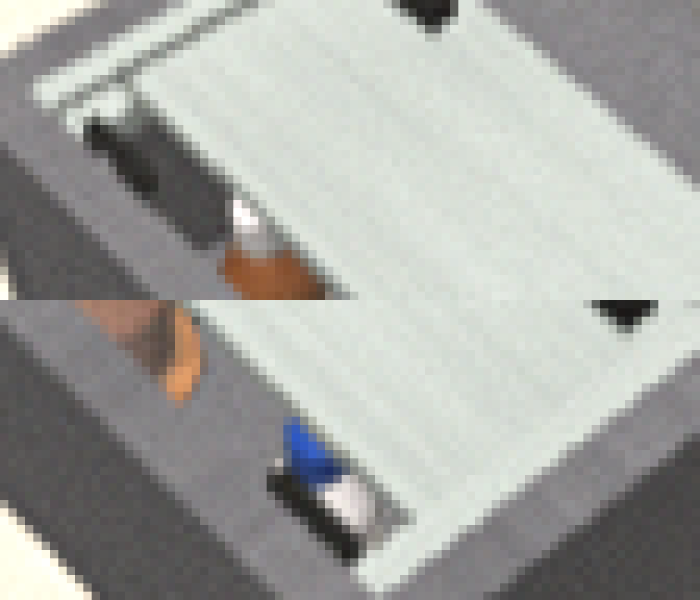

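Run:
```python
from h import *
c=np.load("s8.npy",allow_pickle=True).item()
yaw=.104;X=np.array([np.cos(yaw),np.sin(yaw),0]);Y=np.array([-X[1],X[0],0])
k=25/3
def P(cr,z,off): return onz(c,off[0]+cr[0]/k-.5+.06,off[1]+cr[1]/k-.5+.06,z)
g=c["image"].astype(float).mean(2); f=(c["image"].shape)
# sample intensity along store X at fixed store Y (ends at +-130) at z=.106
ctr=np.array([.5184,.1039,0])  # left contact TCP ; left tab y
for n,base in(("L",np.array([.5184,.1039,0])),("R",np.array([.5184,.1039,0])-.25*Y)):
  for dy in(-.006,.0,.006):
    xs=np.arange(.085,.135,.001)
    pts=np.array([proj(c,base+x*X+dy*Y+[0,0,.1065]) for x in xs]).astype(np.float32)
    v=cv2.remap(c["image"].max(2).astype(np.float32),pts[:,0].reshape(1,-1),pts[:,1].reshape(1,-1),cv2.INTER_LINEAR)[0]
    print(n,dy,v.round().astype(int).tolist())
```

```text
L -0.006 [174, 173, 172, 170, 169, 168, 169, 169, 170, 172, 174, 175, 174, 172, 166, 150, 133, 116, 108, 104, 105, 106, 107, 102, 98, 94, 89, 86, 77, 62, 47, 40, 37, 35, 34, 36, 42, 59, 80, 96, 102, 105, 104, 104, 105, 105, 105, 105, 105, 104]
L 0.0 [173, 172, 171, 170, 168, 167, 168, 168, 169, 171, 173, 176, 175, 171, 160, 141, 123, 107, 96, 87, 95, 96, 92, 94, 102, 112, 121, 124, 110, 88, 64, 50, 40, 33, 31, 34, 43, 60, 81, 94, 101, 105, 105, 104, 105, 104, 103, 102, 102, 104]
L 0.006 [172, 172, 170, 168, 168, 167, 167, 166, 168, 170, 172, 173, 175, 172, 159, 141, 121, 117, 121, 136, 151, 160, 167, 173, 180, 183, 185, 185, 163, 129, 93, 58, 39, 33, 34, 36, 50, 70, 93, 103, 108, 111, 110, 109, 108, 108, 107, 106, 105, 105]
R -0.006 [174, 173, 171, 169, 169, 169, 168, 169, 170, 173, 175, 176, 177, 174, 166, 156, 137, 117, 96, 80, 67, 57, 57, 59, 60, 61, 62, 62, 61, 58, 52, 47, 43, 41, 39, 39, 43, 56, 72, 86, 92, 98, 102, 104, 105, 105, 105, 105, 105, 106]
R 0.0 [173, 173, 173, 172, 171, 170, 170, 170, 171, 174, 176, 177, 178, 178, 171, 157, 138, 118, 98, 79, 66, 59, 55, 56, 57, 57, 57, 57, 56, 53, 50, 45, 42, 39, 37, 37, 38, 41, 56, 74, 93, 101, 107, 109, 107, 106, 105, 106, 106, 106]
R 0.006 [172, 171, 170, 169, 168, 168, 168, 169, 170, 172, 174, 175, 176, 176, 171, 157, 139, 118, 98, 81, 68, 60, 58, 58, 58, 60, 61, 61, 60, 56, 52, 47, 43, 41, 39, 37, 37, 39, 43, 58, 75, 89, 99, 106, 108, 108, 108, 108, 107, 106]
```

>>> {"op": "play_rows", "data": {"targets": [-0.15,0,0,0,-0.3,0,0,0,-0.4,0,0,0]}}

```text
t: 25.58
tool_pos: [0.5224, 0.1042, 0.102]
orientation: [0.166, -3.137, 0.0]
force: [-2.2, 0.4, -0.3]
opening: 0.0005
gripper_force: 1.1
```

>>> {"op": "play_rows", "data": {"targets": [1,0,0,0,2,-2.5,0,0,2,-6.5,0,0,2,-10.5,0,0,2,-14.5,0,0,2,-18.5,0,0,2,-22,0,0,2,-24.5,0,0]}}

```text
t: 26.25
tool_pos: [0.5289, -0.1452, 0.1026]
orientation: [-0.163, 3.136, -0.003]
force: [-0.1, -0.3, 0.3]
opening: 0.0003
gripper_force: 0.0
```

>>> {"op": "play_rows", "data": {"targets": [0,-0.5,0,0,0,-0.5,0,0,-0.4,-0.5,0,0,-0.8,-0.5,0,0,-1,-0.5,0,0,-1.1,-0.5,0,0]}}

```text
t: 26.75
tool_pos: [0.5404, -0.144, 0.1022]
orientation: [-0.169, 3.137, 0.0]
force: [0.2, 0.4, 1.0]
opening: 0.0007
gripper_force: 0.0
```

>>> {"op": "play_rows", "data": {"targets": [-0.15,0,0,0,-0.3,0,0,0,-0.45,0,0,0,-0.6,0,0,0,-0.75,0,0,0,-0.9,0,0,0,-1,0,0,0,-1.1,0,0,0]}}

```text
t: 27.42
tool_pos: [0.5506, -0.1445, 0.1021]
orientation: [0.166, -3.137, 0.0]
force: [-3.7, -2.1, 1.1]
opening: 0.0003
gripper_force: 1.5
```

>>> {"op": "play_rows", "data": {"targets": [-0.05,0,0,0,-0.1,0,0,0,-0.15,0,0,0,-0.2,0,0,0]}}

```text
t: 27.75
tool_pos: [0.5527, -0.1441, 0.1021]
orientation: [0.166, -3.137, 0.0]
force: [-1.9, -1.2, 0.4]
opening: 0.0003
gripper_force: 1.4
```

>>> {"op": "play_rows", "data": {"targets": [1,0,0,0,2,2.5,0,0,2,6.5,0,0,2,10.5,0,0,2,14.5,0,0,2,18.5,0,0,2,22,0,0,2,24.5,0,0]}}

```text
t: 28.42
tool_pos: [0.5068, 0.1009, 0.1025]
orientation: [-0.168, 3.136, 0.002]
force: [0.1, -1.5, -0.0]
opening: 0.0005
gripper_force: 0.0
```

>>> {"op": "play_rows", "data": {"targets": [0,0.5,0,0,0,0.5,0,0,-0.4,0.5,0,0,-0.8,0.5,0,0,-1,0.5,0,0,-1.1,0.5,0,0]}}

```text
t: 28.92
tool_pos: [0.5182, 0.1025, 0.1021]
orientation: [-0.163, 3.137, -0.0]
force: [-0.9, 0.5, -0.7]
opening: 0.0004
gripper_force: 0.0
```

>>> {"op": "play_rows", "data": {"targets": [-0.15,0,0,0,-0.3,0,0,0,-0.4,0,0,0,-0.5,0,0,0,-0.6,0,0,0,-0.7,0,0,0,-0.75,0,0,0,-0.8,0,0,0]}}

```text
t: 29.58
tool_pos: [0.525, 0.1046, 0.1021]
orientation: [0.166, -3.136, -0.0]
force: [-2.8, 0.4, 1.7]
opening: 0.0004
gripper_force: 1.6
```

>>> {"op": "play_rows", "data": {"targets": [-0.05,0,0,0,-0.1,0,0,0,-0.15,0,0,0,-0.15,0,0,0]}}

```text
t: 29.92
tool_pos: [0.5269, 0.1048, 0.1021]
orientation: [0.166, -3.137, -0.0]
force: [-2.4, 1.1, 0.6]
opening: 0.0005
gripper_force: 1.2
```

>>> {"op": "play_rows", "data": {"targets": [-0.04,0,0,0,-0.08,0,0,0,-0.12,0,0,0,-0.12,0,0,0]}}

```text
t: 30.25
tool_pos: [0.5281, 0.1048, 0.1021]
orientation: [-0.166, 3.137, 0.0]
force: [-2.5, 2.2, 0.9]
opening: 0.0004
gripper_force: 1.1
```

>>> {"op": "play_rows", "data": {"targets": [-0.03,0,0,0,-0.06,0,0,0,-0.09,0,0,0,-0.09,0,0,0]}}

```text
t: 30.58
tool_pos: [0.529, 0.1048, 0.1021]
orientation: [-0.166, 3.137, -0.0]
force: [-2.5, 0.7, -0.1]
opening: 0.0006
gripper_force: 1.0
```

>>> {"op": "play_rows", "data": {"targets": [-0.03,0,0,0,-0.06,0,0,0,-0.09,0,0,0,-0.09,0,0,0]}}

```text
t: 30.92
tool_pos: [0.5299, 0.1049, 0.1021]
orientation: [-0.166, 3.137, -0.0]
force: [-3.0, 0.6, -0.6]
opening: 0.0004
gripper_force: 0.9
```

>>> {"op": "play_rows", "data": {"targets": [-0.03,0,0,0,-0.06,0,0,0,-0.09,0,0,0,-0.09,0,0,0]}}

```text
t: 31.25
tool_pos: [0.5308, 0.105, 0.1021]
orientation: [-0.166, 3.137, -0.0]
force: [-2.1, -0.5, -0.3]
opening: 0.0005
gripper_force: 0.7
```

>>> {"op": "play_rows", "data": {"targets": [-0.03,0,0,0,-0.06,0,0,0,-0.09,0,0,0,-0.09,0,0,0]}}

```text
t: 31.58
tool_pos: [0.5317, 0.1052, 0.1021]
orientation: [-0.166, 3.137, 0.0]
force: [-2.0, -0.0, -0.6]
opening: 0.0006
gripper_force: 0.7
```

>>> {"op": "play_rows", "data": {"targets": [-0.03,0,0,0,-0.06,0,0,0,-0.09,0,0,0,-0.09,0,0,0]}}

```text
t: 31.92
tool_pos: [0.5325, 0.1053, 0.1021]
orientation: [0.166, -3.137, -0.0]
force: [-1.7, 0.4, -1.3]
opening: 0.0005
gripper_force: 0.7
```

>>> {"op": "play_rows", "data": {"targets": [-0.03,0,0,0,-0.06,0,0,0,-0.09,0,0,0,-0.09,0,0,0]}}

```text
t: 32.25
tool_pos: [0.5328, 0.1053, 0.1021]
orientation: [0.166, -3.136, 0.0]
force: [-5.7, -0.3, 1.9]
opening: 0.0003
gripper_force: 2.8
```

>>> {"op": "play_rows", "data": {"targets": [-0.03,0,0,0,-0.06,0,0,0,-0.08,0,0,0,-0.08,0,0,0]}}

```text
t: 32.58
tool_pos: [0.5329, 0.1053, 0.1021]
orientation: [0.166, -3.134, 0.0]
force: [-8.9, 0.6, 4.9]
opening: 0.0003
gripper_force: 4.6
```

>>> {"op": "play_rows", "data": {"targets": [-0.03,0,0,0,-0.06,0,0,0,-0.1,0,0,0,-0.12,0,0,0,-0.12,0,0,0,-0.12,0,0,0,-0.12,0,0,0,-0.12,0,0,0]}}

```text
t: 33.25
tool_pos: [0.5331, 0.1054, 0.102]
orientation: [0.166, -3.132, 0.0]
force: [-13.4, -0.7, 8.8]
opening: 0.0002
gripper_force: 7.2
```

Run:
```python
from h import *
c=cam("scene");np.save("s9.npy",c,allow_pickle=True)
yaw=.104;X=np.array([np.cos(yaw),np.sin(yaw),0]);Y=np.array([-X[1],X[0],0])
for n,base in(("L",np.array([.5184,.1039,0])),("R",np.array([.5184,.1039,0])-.25*Y)):
  for dy in(-.006,.006):
    pts=np.array([proj(c,base+x*X+dy*Y+[0,0,.1065]) for x in np.arange(.095,.130,.001)]).astype(np.float32)
    print(n,dy,cv2.remap(c["image"].max(2).astype(np.float32),pts[:,0].reshape(1,-1),pts[:,1].reshape(1,-1),cv2.INTER_LINEAR)[0].round().astype(int).tolist())
```

```text
L -0.006 [169, 170, 171, 172, 173, 174, 174, 173, 172, 171, 169, 168, 168, 170, 173, 177, 179, 174, 161, 134, 98, 66, 45, 31, 30, 35, 43, 60, 81, 95, 102, 105, 105, 104, 103]
L 0.006 [168, 168, 168, 169, 171, 173, 173, 169, 167, 166, 167, 167, 168, 170, 172, 176, 179, 180, 163, 134, 102, 67, 44, 34, 32, 33, 49, 70, 94, 103, 107, 108, 108, 108, 108]
R -0.006 [175, 174, 173, 171, 170, 170, 170, 171, 172, 173, 175, 177, 177, 174, 167, 152, 135, 116, 96, 77, 59, 49, 42, 40, 39, 39, 42, 55, 73, 88, 93, 97, 101, 103, 106]
R 0.006 [171, 172, 172, 170, 169, 168, 169, 170, 171, 172, 174, 175, 175, 174, 166, 152, 136, 117, 98, 82, 66, 51, 39, 36, 37, 37, 37, 39, 43, 58, 75, 90, 101, 107, 110]
```

>>> {"op": "play_rows", "data": {"targets": [1,0,0,0,2,-2.5,0,0,2,-6.5,0,0,2,-10.5,0,0,2,-14.5,0,0,2,-18.5,0,0,2,-22,0,0,2,-24.5,0,0]}}

```text
t: 33.97
tool_pos: [0.5421, -0.1439, 0.1029]
orientation: [-0.163, 3.135, -0.003]
force: [0.6, 0.7, 0.7]
opening: 0.0008
gripper_force: 0.0
```

>>> {"op": "play_rows", "data": {"targets": [0,-0.5,0,0,0,-0.5,0,0,-0.3,-0.5,0,0,-0.6,-0.5,0,0,-0.7,-0.5,0,0,-0.7,-0.5,0,0]}}

```text
t: 34.47
tool_pos: [0.5493, -0.1431, 0.1022]
orientation: [-0.169, 3.137, 0.0]
force: [-0.2, 0.2, 0.2]
opening: 0.0003
gripper_force: 0.0
```

>>> {"op": "play_rows", "data": {"targets": [-0.08,0,0,0,-0.16,0,0,0,-0.24,0,0,0,-0.3,0,0,0,-0.3,0,0,0]}}

```text
t: 34.88
tool_pos: [0.5519, -0.1441, 0.1022]
orientation: [-0.166, 3.137, -0.0]
force: [-0.7, -0.2, -0.1]
opening: 0.0006
gripper_force: 0.0
```

>>> {"op": "play_rows", "data": {"targets": [-0.05,0,0,0,-0.1,0,0,0,-0.15,0,0,0,-0.2,0,0,0,-0.2,0,0,0]}}

```text
t: 35.3
tool_pos: [0.5539, -0.144, 0.1022]
orientation: [-0.166, 3.137, -0.0]
force: [0.3, 0.3, 0.1]
opening: 0.0008
gripper_force: 0.0
```

>>> {"op": "play_rows", "data": {"targets": [-0.04,0,0,0,-0.08,0,0,0,-0.12,0,0,0,-0.12,0,0,0]}}

```text
t: 35.63
tool_pos: [0.5547, -0.1439, 0.1021]
orientation: [0.166, -3.136, 0.0]
force: [-2.4, -0.9, 1.4]
opening: 0.0007
gripper_force: 1.2
```

>>> {"op": "play_rows", "data": {"targets": [-0.04,0,0,0,-0.08,0,0,0,-0.12,0,0,0,-0.12,0,0,0]}}

```text
t: 35.97
tool_pos: [0.5562, -0.1438, 0.1021]
orientation: [0.166, -3.137, 0.0]
force: [-2.2, -0.3, 1.0]
opening: 0.0005
gripper_force: 1.3
```

>>> {"op": "play_rows", "data": {"targets": [-0.03,0,0,0,-0.06,0,0,0,-0.1,0,0,0,-0.1,0,0,0]}}

```text
t: 36.3
tool_pos: [0.5573, -0.1436, 0.1021]
orientation: [-0.166, 3.137, -0.0]
force: [-1.4, -1.5, 0.5]
opening: 0.0005
gripper_force: 1.1
```

>>> {"op": "play_rows", "data": {"targets": [-0.03,0,0,0,-0.06,0,0,0,-0.1,0,0,0,-0.1,0,0,0]}}

```text
t: 36.63
tool_pos: [0.5583, -0.1434, 0.1021]
orientation: [-0.166, 3.137, 0.0]
force: [-1.2, -0.7, 0.1]
opening: 0.0009
gripper_force: 1.0
```

>>> {"op": "play_rows", "data": {"targets": [-0.03,0,0,0,-0.06,0,0,0,-0.1,0,0,0,-0.1,0,0,0]}}

```text
t: 36.97
tool_pos: [0.5592, -0.1433, 0.1021]
orientation: [-0.166, 3.137, 0.0]
force: [-1.6, -1.0, 0.6]
opening: 0.0001
gripper_force: 1.1
```

>>> {"op": "play_rows", "data": {"targets": [-0.03,0,0,0,-0.06,0,0,0,-0.1,0,0,0,-0.1,0,0,0]}}

```text
t: 37.3
tool_pos: [0.56, -0.1432, 0.1021]
orientation: [0.166, -3.137, -0.0]
force: [-4.2, -0.2, 1.3]
opening: 0.0002
gripper_force: 2.1
```

Force is rising, so it is probably on the right stop. Build up gently.

>>> {"op": "play_rows", "data": {"targets": [-0.03,0,0,0,-0.06,0,0,0,-0.1,0,0,0,-0.1,0,0,0]}}

```text
t: 37.63
tool_pos: [0.5602, -0.1432, 0.1021]
orientation: [0.166, -3.135, -0.0]
force: [-8.7, -1.8, 5.4]
opening: 0.0006
gripper_force: 4.3
```

>>> {"op": "play_rows", "data": {"targets": [-0.03,0,0,0,-0.06,0,0,0,-0.1,0,0,0,-0.12,0,0,0,-0.12,0,0,0,-0.12,0,0,0,-0.12,0,0,0,-0.12,0,0,0]}}

```text
t: 38.3
tool_pos: [0.5603, -0.1433, 0.1021]
orientation: [0.165, -3.133, -0.0]
force: [-14.2, -2.4, 8.5]
opening: 0.0003
gripper_force: 7.1
```

```bash
cat > gap.py <<'E'
from h import *
c=cam("scene")
yaw=.104;X=np.array([np.cos(yaw),np.sin(yaw),0]);Y=np.array([-X[1],X[0],0])
for n,base in(("L",np.array([.5184,.1039,0])),("R",np.array([.5184,.1039,0])-.25*Y)):
  for dy in(-.006,.006):
    pts=np.array([proj(c,base+x*X+dy*Y+[0,0,.1065]) for x in np.arange(.105,.130,.001)]).astype(np.float32)
    print(n,dy,cv2.remap(c["image"].max(2).astype(np.float32),pts[:,0].reshape(1,-1),pts[:,1].reshape(1,-1),cv2.INTER_LINEAR)[0].round().astype(int).tolist())
E
python3 gap.py
```

```text
L -0.006 [158, 160, 161, 163, 166, 168, 169, 163, 145, 112, 76, 52, 39, 29, 27, 30, 36, 54, 76, 91, 97, 99, 98, 99, 100, 99]
L 0.006 [158, 158, 160, 161, 162, 166, 169, 168, 145, 112, 81, 53, 37, 31, 29, 29, 45, 65, 86, 97, 102, 104, 104, 105, 103, 102]
R -0.006 [162, 163, 163, 163, 163, 166, 168, 170, 165, 153, 133, 101, 70, 46, 38, 34, 35, 49, 66, 80, 85, 90, 95, 98, 99, 100]
R 0.006 [160, 159, 159, 160, 162, 165, 166, 168, 169, 164, 136, 105, 72, 51, 37, 31, 32, 35, 40, 53, 69, 83, 94, 100, 103, 103]
```

Both ends are flush against their pads. Retreat clear.

>>> {"op": "play_rows", "data": {"targets": [0.5,0,0,0,1.5,0,0,0,3,0,0,0,4,0,-2,0,5,0,-5,0,6,0,-8,0,6,0,-8,0,6,0,-8,0]}}

```text
t: 39.02
tool_pos: [0.5046, -0.1499, 0.185]
orientation: [-0.165, 3.131, -0.003]
force: [0.1, -0.9, -0.9]
opening: 0.0007
gripper_force: 0.0
```

```bash
python3 gap.py
python3 - <<'E'
from h import *
s=read_state();print(s["t"],s["tool_pos"],s["force"],s["dq"].round(3))
c=cam("scene");cv2.imwrite("pics/end.png",cv2.resize(c["image"][90:290,140:360,::-1],(660,600),interpolation=3))
E
```

```text
L -0.006 [157, 158, 160, 161, 163, 166, 167, 158, 138, 106, 72, 49, 37, 31, 30, 32, 36, 53, 75, 90, 95, 96, 95, 96, 97, 97]
L 0.006 [157, 158, 159, 162, 164, 165, 165, 163, 142, 110, 79, 51, 36, 31, 30, 30, 45, 64, 84, 94, 99, 101, 100, 100, 100, 101]
R -0.006 [160, 159, 160, 163, 165, 167, 168, 167, 159, 147, 130, 98, 66, 43, 38, 36, 37, 47, 63, 78, 84, 89, 92, 95, 97, 97]
R 0.006 [159, 158, 158, 159, 161, 163, 166, 162, 152, 136, 109, 81, 51, 38, 32, 30, 31, 34, 39, 54, 70, 83, 91, 97, 100, 100]
39.0667 [ 0.50370427 -0.14943937  0.1830695 ] [-0.01832718  0.34159395 -0.04496426] [ 0.002  0.032  0.031 -0.    -0.001 -0.001]
```

View pics/end.png

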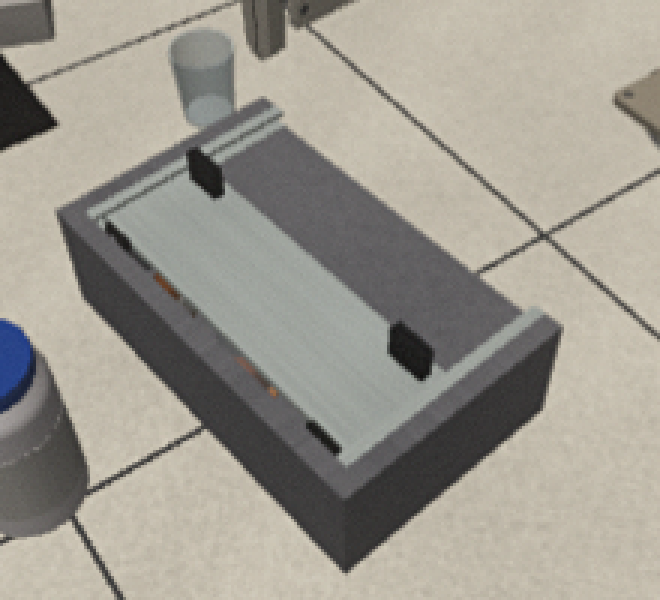

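The cover is shut with both ends at their pads, (325,438) and (118,237), and the gripper is clear of everything.

```bash
python3 -c "
from plant import workorder; print(workorder.close_job())"
```

```text
the job is handed in; nothing more can be done
None
```

The job is handed in, with no verdict returned: the jar stands on the mat, released, and the cover is shut, seated at about 13 N on the left stop and then 14 N on the right.

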